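# Clamp and photograph the small test weight

### The arm

A 6-joint arm with a two-finger parallel gripper is mounted at the origin on a cart in front of the work surface, level with it; the furniture and walls round the work are solid. World frame = base frame: x ahead of the robot, y to its left, z up, the work surface at z = 0. Lengths are in m, angles in degrees, forces in N, time in s.
With the tool pointing down it reaches from about 0.4 to 0.825 m from the base axis. Payload 7 kg.
Tool frame: the origin (TCP) lies between the finger pads; the fingertips stand 19 mm ahead of it and the grasp point (between the pads) is the TCP; z points along the fingers, y is the line along which they close (so a half turn about z gives the same grasp; the last joint's range is limited). The gripper opens to 88 mm and grips with 3 to 60 N. Pads are 19 mm wide; open, the fingers measure 130 mm over their backs; the gripper's body (78 mm by 193 mm) begins 47 mm behind the grasp point.
Start: joints at [92.367, 20.546, 0.682, 0, -70.136, -16.507], TCP at [0.165, 0.655, 0.225] pointing down, gripper open.
Joint ranges: [-176.03, 176.03], [-82.01, 121.73], [-58.28, 71.71], [-173.87, 95.51], [-174.79, -0.11], [-173.66, 173.66]. Speed limits (degrees/s): [136.94, 136.94, 172.46, 180, 180, 180].

### API

Orientations are given as [roll, pitch, yaw] about the fixed x, y, z axes, in that order (R = Rz(yaw) Ry(pitch) Rx(roll)).
In Python, from plant import r gives the robot as it stands. The module is installed in compiled form; this text tells all that it offers.
- The arm moves only by the shell command python3 -m pendant 'ROWS' [OPENING] [FORCE]. ROWS is JSON, a list of rows, each a list of 6 numbers: the shift along the tool's x, y, z in mm, then the turn, a rotation vector about the tool's x, y, z in rad. In form: [[tx, ty, tz, wx, wy, wz], ...]. A call has 1 to 20 rows; each row is the pose to reach, as a shift and turn from the pose commanded when the call began, along the tool's axes at that moment; what a row does not reach only later rows make up. A row lasts 1/8 s, in which the tool goes at most 62.5 mm and 10.7 degrees, less where a joint would pass 70% of its speed; a pose out of reach is approached as far as the arm can. A call with a gripper value outside its range is refused whole. OPENING is the finger opening in mm, from 0 to 87.6, set as the call begins (- or left out, the last holds). The fingers move at their own pace and stop on an object; FORCE is the grip in N (left out, the last holds). Time passes only in rows, so rows that repeat a pose let the fingers close. It gives the time, the measured TCP pose, the force, the opening and the grip force at its end, in the units of the state.
- r.get_state(): the state, without advancing time (a new reading comes with each control period).
- r.capture(name): name is "scene" or "top" or "wrist"; returns the picture (400x640x3 uint8, red, green, blue); there is no depth.
- r.camera_params(name): a dict with "mtx" (3x3 intrinsics, pixels), "rvec" (rotation vector, rad) and "tvec" (3), from world to camera coordinates, as OpenCV has them; the wrist camera has in their place "mount" (4x4, takes a point from camera to tool coordinates, whose origin is the TCP and whose axes are the flange's). Camera axes: x right, y down, z forward; pixel columns grow to the right and rows downward; lengths in m; the calibration is good to about 2 mm. A picture is of the moment at which its call begins: read the wrist's pose just before it. camera_params takes no time and is no camera call.
- r.close_job(): hands the job in; it is judged then, once.
The state is a dict: "time_s": time; "joints": joint angles; "qd": joint speeds; "joint_torque": joint torques, N m; "tcp_pos": TCP position; "eef_rot": TCP orientation; "contact_force": force on the tool from outside, world axes, zero at the start; "moment": the same for the moment, N m; "gripper_width": finger opening in m; "gripper_force": force on a finger pad.
Only numpy, scipy, OpenCV 4.12 (cv2) and the standard library are available. Lean on these libraries where they do the work, as an engineer would, in place of code of your own. Each camera call takes 0.05 s, during which the arm holds its last target. There are 200 camera calls.

### The job

Photograph the smallest hooked steel test weight for its calibration record. Stand it upright on the plate between the jaws of the clamping fixture and let go of it, then turn the cam knob until the sprung roller drops into the cam's notch and the jaw closes on the weight. Only then half-press the camera's shutter button to its first click and keep it there for about a second, press it fully down, and let it come up again, leaving the weight clamped and the two large weights undisturbed where they stand.

Things in the scene. Friction and masses are not known exactly. Their poses are not given: they have to be found in the camera images.
- small_weight: the smallest of three steel test weights: upright barrel 30 mm in diameter and 66 mm tall, with a wire hook on top (94 mm overall), about 0.34 kg. Origin: centre of its underside, z up. Grip it round the barrel, about 48 mm above its underside, from any side
- large_weight_a: a large hooked steel test weight, barrel 41 mm in diameter and 90 mm tall, 118 mm overall with its hook, 0.88 kg. Origin: centre of its underside. A bystander: leave it standing where it is
- large_weight_b: the other large hooked test weight, like large_weight_a; leave it standing where it is
- fixture: the fixed clamping fixture: aluminium plate 12 mm thick, 100 mm (x) by 245 mm (y, from -185 to +60 mm). Origin: at the level of the bench under the axis of a fully clamped weight. A steel V-shaped anvil (opening to +y, 22 mm tall above the plate) stands on the -y side of the origin, the sprung jaw (22 mm tall above the plate, 80 mm wide along x) on the +y side, the cam knob at y = -125 mm
- nest (a point): point on the top of the fixture's plate (12 mm above the bench), midway between the V anvil and the open jaw: the place for the weight's underside centre. Open, there are 5 mm to spare either way along the fixture's y between barrel and jaw or anvil; the V centres the weight sideways. Axes as the fixture's
- knob_grip (a point): on the vertical axis of the cam knob, 66 mm above the bench, at the height to grip. The knob is a black plastic bar 12 mm thick (its x), 56 mm long (its y, white line towards +y), from 51 to 81 mm above the bench, over a steel cam disc 76 mm in diameter whose top is 36 mm above the bench. The V notch in the disc's rim lies under the bar's white line (+y of this frame), 0.3 rad to either side of it at the rim
- cam_knob (a joint): angle of the cam knob, rad, positive anticlockwise seen from above; starts at 0.8 to 1.4; at 0 the notch faces the roller (bar along the fixture's y, white line towards the weight), so it has to be turned clockwise. It turns stiffly by about 0.04 N m and stays where it is left; stops at -1.0 and 1.8. Within about 0.1 rad of 0 the roller is fully dropped; beyond about 0.18 rad to either side it is not dropped far enough, and turning on past the notch pushes it out again
- clamp_jaw (a joint): travel of the sprung jaw and the brass roller that follows the cam (one sliding part), m: 0 when the roller rides on the cam's rim (jaw open, 10 mm clear of a barrel that rests in the V), positive as the roller drops into the notch and the jaw moves to the fixture's -y towards the anvil. It stops at about 0.010 on a clamped weight (about 0.021 with nothing in it). The spring pulls with 7 to 9 N and pushes the weight against the V
- camera: the fixed small camera, black body 40 by 84 mm, 70 mm tall, with a 6 mm hump on one half of its top, standing beyond the fixture, its lens (its -x) looking at the weight. Origin: centre of its foot, at bench level
- shutter_top (a point): centre of the top of the shutter button, a round aluminium cap 20 mm in diameter on top of the camera, 86 mm above the bench when up (a 28 mm collar round it ends 73 mm above the bench). Moves with the button
- shutter (a joint): how far the shutter button is pressed down, m: 0 up, 0.009 fully down. Two stages: a light spring (0.8 N rising to 2.4 N) to the first click at 0.004, where the second spring begins and the force steps up to about 6.4 N, then rises to about 11 N at 0.009, a hard stop. Half-pressed means 0.003 to 0.006, so a downward push of about 4 to 5 N half-presses it; a push of 14 N presses it fully. It springs back up when let go
Things that resemble listed ones, but are neither listed nor needed, are in the scene too. What is shaped like the camera but purple is not meant. Leave any red look-alike of the small_weight alone.

How it is judged:
By the outcome, as a careful person would: the job done as asked, in the order asked, and still so for the second after the job is handed in, with the robot touching nothing.
It also fails if it takes over 72 s, if anything falls off the work surface, if the arm or the gripper's body presses on something with over 40 N, if the wrist force passes 120 N, or if a joint passes its speed limit or range.

## Working session

There is one attempt and no reset: what is moved stays moved. The work goes in short steps, Python scripts to look and compute and a shell command to move; the robot and the scene stay as the last step left them, time stands still between calls to the robot, and variables do not carry over. Pictures are saved under pics/ and viewed, at most 10 in all, crops included, and the job is handed in when it is done.

```bash
mkdir -p pics; python3 - <<'E'
from plant import r
import cv2,json
s=r.get_state();print({k:s[k] for k in('time_s','tcp_pos','eef_rot','contact_force','gripper_width')})
for n in('scene','top','wrist'):
    cv2.imwrite(f'pics/{n}0.png',r.capture(n)[:,:,::-1]);print(n,r.camera_params(n))
E
```

```text
{'time_s': 0.0, 'tcp_pos': array([0.16478442, 0.65406249, 0.22383824]), 'eef_rot': array([ 1.79906077e+02, -6.83678716e-03, -1.41489726e+01]), 'contact_force': array([ 0.02171242,  0.13085862, -0.20123261]), 'gripper_width': 0.08791083254293813}
scene {'mtx': array([[378.58858569,   0.        , 325.10899441],
       [  0.        , 378.58858569, 204.13216258],
       [  0.        ,   0.        ,   1.        ]]), 'rvec': array([ 1.22496373, -2.0426418 ,  1.1453106 ]), 'tvec': array([0.34420988, 0.31809454, 0.56155034])}
top {'mtx': array([[509.69483362,   0.        , 318.35788641],
       [  0.        , 509.69483362, 203.02794269],
       [  0.        ,   0.        ,   1.        ]]), 'rvec': array([ 2.13967115, -2.13657327,  0.18308546]), 'tvec': array([0.08035161, 0.56997847, 1.24861723])}
wrist {'mtx': array([[284.15340862,   0.        , 318.91351851],
       [  0.        , 284.15340862, 199.06583132],
       [  0.        ,   0.        ,   1.        ]]), 'mount': array([[ 2.72084136e-04, -9.57445930e-01, -2.88612572e-01,
         7.81833803e-02],
       [ 9.99999387e-01,  5.70244431e-04, -9.49003151e-04,
        -6.68718165e-04],
       [ 1.07319892e-03, -2.88612137e-01,  9.57445498e-01,
        -1.60044523e-01],
       [ 0.00000000e+00,  0.00000000e+00,  0.00000000e+00,
         1.00000000e+00]])}
```

View pics/scene0.png

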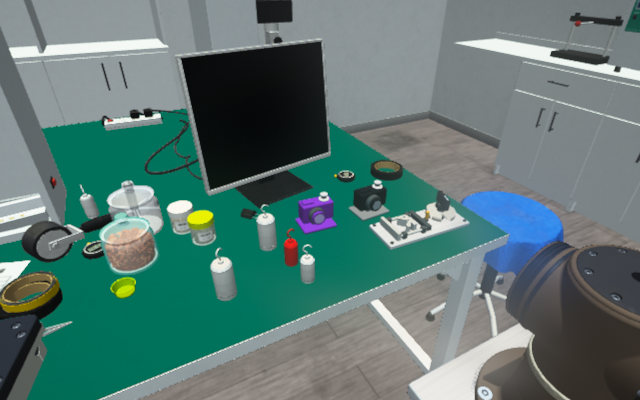

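View pics/top0.png

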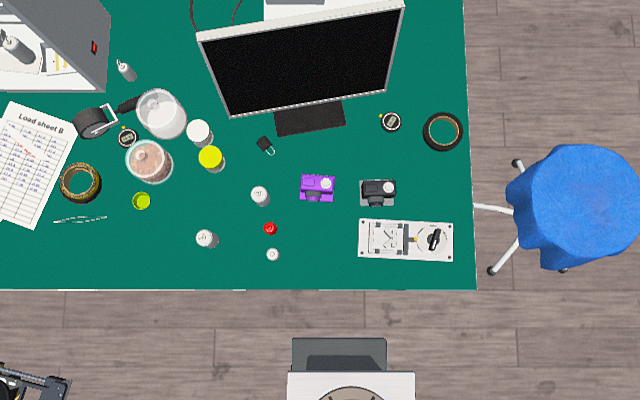

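Both views show steel weights at scene (308,268), (223,275), (266,230) and a far one at (88,205). The red look-alike is at (291,248) and the purple camera at (317,212). The black camera is at (369,200) and the fixture at (420,222). In the top view the candidate small weight is at (272,254). I'll enlarge both to confirm.

```bash
python3 - <<'E'
import cv2,numpy as np
t=cv2.imread('pics/top0.png');s=cv2.imread('pics/scene0.png')
a=cv2.resize(t[170:275,345:465],None,fx=5,fy=5,interpolation=cv2.INTER_CUBIC)   # fixture/camera
cv2.imwrite('pics/c1.png',a)
b=cv2.resize(s[170:310,200:475],(800,407),interpolation=cv2.INTER_CUBIC)
c=cv2.resize(t[170:270,190:300],None,fx=1.8,fy=1.8,interpolation=cv2.INTER_CUBIC)
d=cv2.resize(s[180:230,60:150],None,fx=3,fy=3,interpolation=cv2.INTER_CUBIC)
e=np.zeros((180,800,3),np.uint8); e[:180,:198]=c; e[:150,210:480]=d
d2=cv2.resize(t[45:95,90:160],None,fx=3,fy=3); e[:150,500:710]=d2
cv2.imwrite('pics/c2.png',np.vstack([b,e]))
E
```

```text
(no output)
```

View pics/c1.png

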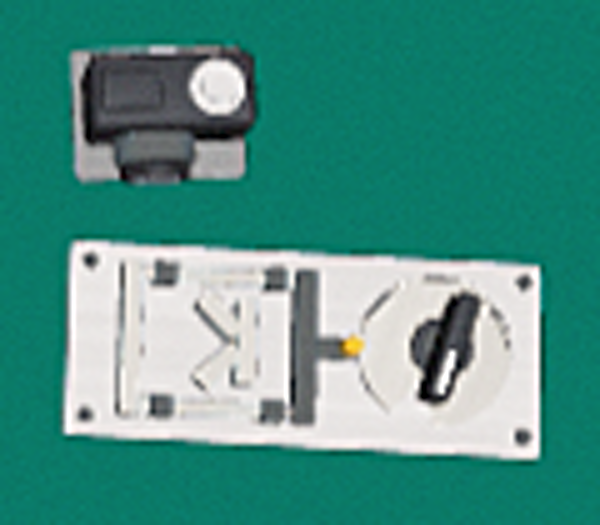

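View pics/c2.png

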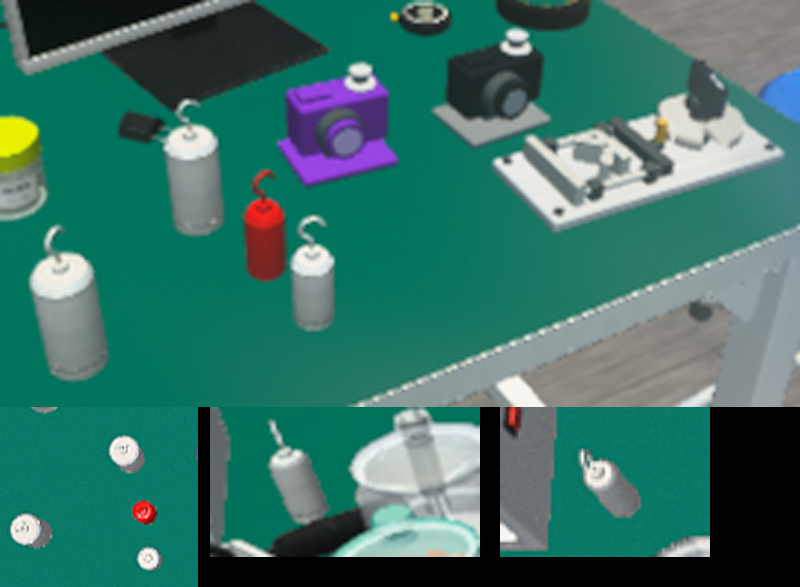

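The steel weight at scene (308,268), top (272,254) has the smallest barrel. The red one beside it at scene (291,248) is the look-alike. The two larger ones at scene (223,275) and (266,230) are a and b. The tilted far one at scene (88,205) is only background; I'll check its size. I'll triangulate now.

```bash
cat > h.py <<'E'
import numpy as np,cv2
from plant import r
from scipy.spatial.transform import Rotation as Ro
def cam(n,st=None):
    p=r.camera_params(n)
    if n!='wrist':
        R=cv2.Rodrigues(p['rvec'])[0]; return p['mtx'],R,p['tvec']
    T=np.eye(4);T[:3,:3]=Ro.from_euler('xyz',st['eef_rot'],degrees=True).as_matrix();T[:3,3]=st['tcp_pos']
    M=np.linalg.inv(T@p['mount']); return p['mtx'],M[:3,:3],M[:3,3]
def proj(c,X): 
    K,R,t=c; x=K@(R@np.array(X)+t); return x[:2]/x[2]
def plane(c,uv,z):
    K,R,t=c; o=-R.T@t; d=R.T@np.linalg.inv(K)@[*uv,1]; return o+d*(z-o[2])/d[2]
def tri(obs):
    A=[];b=[]
    for c,uv in obs:
        K,R,t=c;o=-R.T@t;d=R.T@np.linalg.inv(K)@[*uv,1];d/=np.linalg.norm(d);P=np.eye(3)-np.outer(d,d);A.append(P);b.append(P@o)
    A=np.vstack(A);b=np.hstack(b);X,res,*_=np.linalg.lstsq(A,b,rcond=None);return X,np.linalg.norm(A@X-b)
E
python3 - <<'E'
from h import *
np.set_printoptions(precision=4,suppress=True)
S=cam('scene');T=cam('top')
s=lambda x,y:(200+x*275/800,170+y*140/407); t=lambda x,y:(345+x/5,170+y/5); w=lambda x,y:(190+x/1.8,170+(y-407)/1.8)
for n,a,b in [('small dome',s(312,257),w(148,558)),('large a dome',s(62,265),w(26,529)),('large b dome',s(191,138),w(124,453)),('red',s(265,212),w(144,511)),
 ('far dome',(60+293/3,180+(455-407)/3),(90+(598-500)/3,45+(470-407)/3)),
 ('shutter',s(517,37),t(217,87)),('pl L front',s(555,227),t(65,435)),('pl L back',s(495,165),t(75,240)),('pl R front',s(783,152),t(540,458)),('roller',s(662,125),t(353,346))]:
    print(n,*tri([(S,a),(T,b)]))
P=[plane(T,t(*q),.012) for q in[(65,435),(75,240),(540,265),(540,458)]];print(np.array(P),[np.linalg.norm(P[i]-P[i-1]) for i in range(4)])
print('knob bar ends z.081',plane(T,t(467,297),.081),plane(T,t(432,398),.081))
print('shutter z.086',plane(T,t(217,87),.086))
print('small base', plane(S,s(313,322),0),'bases a,b',plane(S,s(75,370),0),plane(S,s(197,228),0))
print('far base',plane(S,(60+(320-210)/3,180+(515-407)/3),0))
E
```

```text
small dome [0.4402 0.1957 0.0575] 0.0003804530163010255
large a dome [0.4774 0.3593 0.0869] 0.0015157178442155527
large b dome [0.5825 0.2294 0.0852] 0.0017553531873618494
red [0.5057 0.2027 0.0555] 0.0007896742506779309
far dome [0.8795 0.4997 0.0903] 0.11480717753696389
shutter [ 0.6034 -0.0924  0.0841] 3.8018220530112334e-05
pl L front [ 0.4362 -0.0207  0.0075] 0.0010627607483252185
pl L back [ 0.537  -0.0288  0.0036] 0.0013888206097041858
pl R front [ 0.4251 -0.2642  0.0101] 0.002072991392891994
roller [ 0.4793 -0.1649  0.0377] 0.0006448625764537908
[[ 0.4354 -0.0209  0.012 ]
 [ 0.5364 -0.0273  0.012 ]
 [ 0.5237 -0.2689  0.012 ]
 [ 0.424  -0.2647  0.012 ]] [np.float64(0.2440258503871471), np.float64(0.10120846647297473), np.float64(0.24193206778056747), np.float64(0.09985939736145658)]
knob bar ends z.081 [ 0.4991 -0.2135  0.081 ] [ 0.4495 -0.1946  0.081 ]
shutter z.086 [ 0.603  -0.0922  0.086 ]
small base [0.4363 0.1982 0.    ] bases a,b [0.4706 0.3651 0.    ] [0.5795 0.2334 0.    ]
far base [0.9225 0.587  0.    ]
```

```bash
cat > go.py <<'E'
# prints the tool-frame shift (mm) and turn (rad) from the measured pose to x y z yaw
import sys; from h import *
def rel(x,y,z,yaw,st=None):
    st=st or r.get_state(); R=Ro.from_euler('xyz',st['eef_rot'],degrees=True)
    d=R.inv().apply(np.array([x,y,z])-st['tcp_pos'])*1000
    w=(R.inv()*Ro.from_euler('xyz',[180,0,yaw],degrees=True)).as_rotvec()
    return np.round(d,1),np.round(w,4)
if __name__=='__main__':
    print(*rel(*map(float,sys.argv[1:5])))
E
python3 go.py 0.42 0.196 0.22 -2.8
```

```text
[359.4 381.9   4.6] [ 0.0012 -0.     -0.198 ]
```

```bash
python3 -m pendant '[[36,38,0,0,0,-0.02],[72,76,0,0,0,-0.04],[108,115,1,0,0,-0.06],[144,153,2,0,0,-0.08],[180,191,2,0,0,-0.1],[216,229,3,0,0,-0.12],[252,267,3,0,0,-0.14],[287,305,4,0,0,-0.16],[323,344,4,0,0,-0.18],[345,367,5,0.001,0,-0.19],[359,382,5,0.001,0,-0.198],[359,382,5,0.001,0,-0.198],[359,382,5,0.001,0,-0.198],[359,382,5,0.001,0,-0.198]]'
python3 - <<'E'
from h import *
import pickle
s=r.get_state();print(s['tcp_pos'],s['eef_rot'],s['qd'].round(2),s['contact_force'])
im=r.capture('wrist')[:,:,::-1];cv2.imwrite('pics/w1.png',im);pickle.dump({k:s[k] for k in('tcp_pos','eef_rot')},open('w1.pkl','wb'))
c=cam('wrist',s)
for X in[(.438,.197,.0),(.438,.197,.066),(.5057,.2027,.066)]:print(proj(c,X))
E
```

```text
time_s: 1.9
tcp_pos: [0.4195, 0.197, 0.2197]
eef_rot: [-179.9, -0.0, -2.8]
contact_force: [0.1, -0.0, 0.4]
gripper_width: 0.0878
gripper_force: 0.0
[0.4194544  0.1969823  0.21974283] [-1.79938882e+02 -3.80152343e-03 -2.75116194e+00] [0.1  0.04 0.   0.02 0.12 0.2 ] [ 0.09451956 -0.04725513  0.41691616]
[319.19035772 160.0731452 ]
[319.11610033 169.33757818]
[310.62793004 105.96683848]
```

View pics/w1.png

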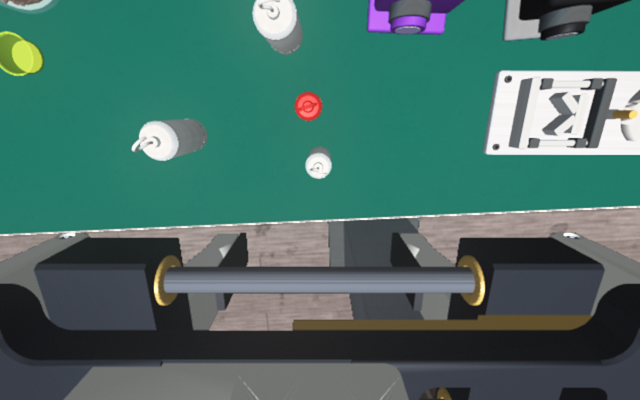

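The wrist view shows the small weight at (318,165), the red one at (308,106), the large ones at (160,140) and (275,20), and the fixture at (565,112). All match the predictions. Next I refine by thresholding.

```bash
python3 - <<'E'
from h import *
import pickle
s=pickle.load(open('w1.pkl','rb'));c=cam('wrist',s)
im=cv2.imread('pics/w1.png');hsv=cv2.cvtColor(im,cv2.COLOR_BGR2HSV)
m=(hsv[:,:,1]<80).astype(np.uint8);m[:,:]*=1;m[205:]=0
n,l,st,ce=cv2.connectedComponentsWithStats(m)
i=l[165,312];print(st[i],ce[i])
ys,xs=np.where(l==i);(u,v),rad=cv2.minEnclosingCircle(np.c_[xs,ys].astype(np.float32));print(u,v,rad)
from numpy import *
set_printoptions(precision=4,suppress=True)
# barrel silhouette circle at shoulder height ~0.058
for z in(.04,.055):print(z,plane(c,(u,v),z), plane(c,(u+rad,v),z)-plane(c,(u,v),z))
# mask centre as silhouette: project cylinder
from scipy.optimize import least_squares
T=cam('top');it=cv2.imread('pics/top0.png');h=cv2.cvtColor(it,cv2.COLOR_BGR2HSV);mt=(h[:,:,1]<80).astype(uint8)
n,l2,st2,ce2=cv2.connectedComponentsWithStats(mt);j=l2[254,272];print(st2[j],ce2[j])
def sil(c,x,y,shape):
    a=linspace(0,2*pi,40);pts=[]
    for R,z in((.015,0),(.015,.058),(.011,.066)):
        pts+=[proj(c,(x+R*cos(t),y+R*sin(t),z)) for t in a]
    q=cv2.convexHull(array(pts,float32));M=cv2.moments(q);b=q[:,0]
    return array([b[:,0].min(),b[:,0].max(),b[:,1].min(),b[:,1].max()])
for cc,s_ in((c,st[i]),(T,st2[j])):
    ob=array([s_[0]-.5,s_[0]+s_[2]-.5,s_[1]-.5,s_[1]+s_[3]-.5])
    f=least_squares(lambda p:sil(cc,*p,0)-ob,[.438,.197]);print(f.x,f.fun)
E
```

```text
[305 147  27  32 673] [318.41604755 162.71322437]
318.5 162.5 15.890348434448242
0.04 [0.4414 0.1976 0.04  ] [-0.0009 -0.0191  0.    ]
0.055 [0.4439 0.1974 0.055 ] [-0.0009 -0.0182  0.    ]
[266 248  14  13 143] [272.6993 254.0839]
[0.4407 0.1978] [ 0.7436 -0.0149  0.2585  0.0446]
[0.438 0.197] [ 0.0025 -0.2545  1.1617  1.4698]
```

```bash
python3 go.py 0.440 0.1975 0.05 -2.8
```

```text
[ 20.5  -1.3 169.8] [-0.001  -0.0001  0.001 ]
```

```bash
python3 -m pendant '[[10,-1,20,-0.001,0,0],[20,-1,50,-0.001,0,0],[20,-1,75,-0.001,0,0],[20,-1,90,-0.001,0,0],[20,-1,90,-0.001,0,0],[20,-1,90,-0.001,0,0]]'
python3 - <<'E'
from h import *
from numpy import *
from scipy.optimize import least_squares
s=r.get_state();im=r.capture('wrist')[:,:,::-1];cv2.imwrite('pics/w2.png',im);c=cam('wrist',s);print(s['tcp_pos'],s['eef_rot'])
h=cv2.cvtColor(im,cv2.COLOR_BGR2HSV);m=((h[:,:,1]<80)).astype(uint8)
p=proj(c,(.4405,.1975,.06)).astype(int);print(p)
n,l,st,ce=cv2.connectedComponentsWithStats(m);i=l[p[1],p[0]-6];print(st[i])
def sil(x,y):
    a=linspace(0,2*pi,40);pts=array([proj(c,(x+R*cos(t),y+R*sin(t),z)) for R,z in((.015,0),(.015,.058),(.011,.066)) for t in a])
    return array([*pts.min(0),*pts.max(0)])
o=st[i];ob=array([o[0],o[1],o[0]+o[2],o[1]+o[3]])-.5
f=least_squares(lambda q:sil(*q)-ob,[.44,.197],diff_step=1e-3);print(f.x,f.fun)
import go;print(go.rel(.4405,.1975,.05,-2.8))
E
```

```text
time_s: 2.7
tcp_pos: [0.4402, 0.1971, 0.1307]
eef_rot: [-180.0, -0.1, -2.8]
contact_force: [0.1, -1.1, -0.2]
gripper_width: 0.0878
gripper_force: 0.0
[0.44019599 0.1970869  0.13067619] [-1.79955099e+02 -6.80802307e-02 -2.76224941e+00]
[319 208]
[ 302  176   35   52 1399]
[0.43932136 0.19799912] [ 0.16419163  2.33944614 -0.16363073 -2.07747559]
(array([ 0.2, -0.3, 80.8]), array([-0.0011, -0.0014,  0.0006]))
```

```bash
python3 -m pendant '[[0,-1,20,0,0,0],[0,-1,40,0,0,0],[0,-1,55,0,0,0],[0,-1,67,0,0,0],[0,-1,75,0,0,0],[0,-1,80,0,0,0],[0,-1,80,0,0,0],[0,-1,80,0,0,0]]'
python3 -m pendant '[[0,0,0,0,0,0],[0,0,0,0,0,0],[0,0,0,0,0,0],[0,0,0,0,0,0],[0,0,0,0,0,0],[0,0,0,0,0,0],[0,0,0,0,0,0],[0,0,0,0,0,0]]' 25 25
```

```text
time_s: 3.75
tcp_pos: [0.44, 0.1977, 0.0501]
eef_rot: [-180.0, -0.0, -2.8]
contact_force: [-0.6, 0.0, -0.2]
gripper_width: 0.0877
gripper_force: 0.0
time_s: 4.75
tcp_pos: [0.4398, 0.1974, 0.0498]
eef_rot: [180.0, 0.0, -2.8]
contact_force: [0.1, -0.8, 0.6]
gripper_width: 0.0273
gripper_force: 25.0
```

```bash
python3 -m pendant '[[0,0,-10,0,0,0],[0,0,-30,0,0,0],[0,0,-60,0,0,0],[0,0,-90,0,0,0],[0,0,-105,0,0,0],[0,0,-110,0,0,0],[0,0,-110,0,0,0],[0,0,-110,0,0,0]]'
python3 - <<'E'
from h import *
im=r.capture('wrist')[:,:,::-1];cv2.imwrite('pics/w3.png',im)
s=r.capture('scene')[:,:,::-1];S=cam('scene');p=proj(S,r.get_state()['tcp_pos']).astype(int);print(p)
a=cv2.resize(im[120:320,200:440],(480,400),interpolation=cv2.INTER_CUBIC);b=cv2.resize(s[p[1]-50:p[1]+50,p[0]-40:p[0]+40],(320,400),interpolation=cv2.INTER_CUBIC)
cv2.imwrite('pics/v3.png',np.hstack([a,b]))
E
```

```text
time_s: 5.75
tcp_pos: [0.4393, 0.1971, 0.1587]
eef_rot: [179.9, 0.1, -2.8]
contact_force: [0.3, 0.2, -3.3]
gripper_width: 0.0271
gripper_force: 25.0
[305 217]
```

View pics/v3.png

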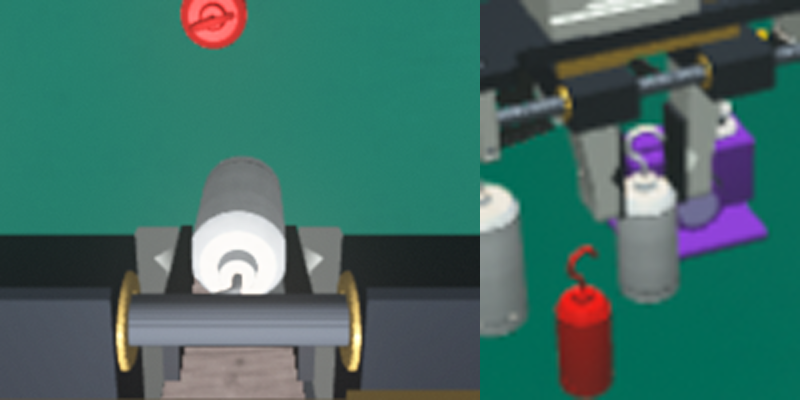

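The weight hangs upright in the fingers at 3.3 N, about 0.34 kg. Next I carry it over the fixture and measure there.

```bash
python3 go.py 0.455 -0.078 0.17 -2.8
```

```text
[ 29.  274.1 -10.8] [0.0013 0.0011 0.    ]
```

```bash
python3 -m pendant '[[1,8,-2,0,0,0],[3,28,-5,0,0,0],[6,58,-8,0,0,0],[10,93,-10,0,0,0],[14,128,-11,0,0,0],[18,163,-11,0,0,0],[22,198,-11,0,0,0],[25,230,-11,0,0,0],[28,256,-11,0,0,0],[29,270,-11,0.001,0.001,0],[29,274,-11,0.001,0.001,0],[29,274,-11,0.001,0.001,0],[29,274,-11,0.001,0.001,0],[29,274,-11,0.001,0.001,0]]'
python3 - <<'E'
from h import *
import pickle
s=r.get_state();im=r.capture('wrist')[:,:,::-1];cv2.imwrite('pics/w4.png',im);pickle.dump({k:s[k] for k in('tcp_pos','eef_rot')},open('w4.pkl','wb'))
print(s['qd'].round(2));c=cam('wrist',s)
for X in[(.4354,-.0209,.012),(.5364,-.0273,.012),(.5237,-.2689,.012),(.424,-.2647,.012),(.603,-.0922,.086),(.4768,-.2079,.081)]:print(proj(c,X).round(1))
cv2.imwrite('pics/v4.png',cv2.resize(im[0:300,200:600],(800,600),interpolation=cv2.INTER_CUBIC))
E
```

```text
time_s: 7.6
tcp_pos: [0.4555, -0.0771, 0.1708]
eef_rot: [-179.9, -0.1, -2.7]
contact_force: [-0.0, 0.3, -3.0]
gripper_width: 0.0275
gripper_force: 25.0
[-0.1   0.02  0.02 -0.01  0.    0.06]
[273.1 203.3]
[270.2 113.5]
[495.3 114.7]
[480.6 203.2]
[331.   17.1]
[465.3 173. ]
```

View pics/v4.png

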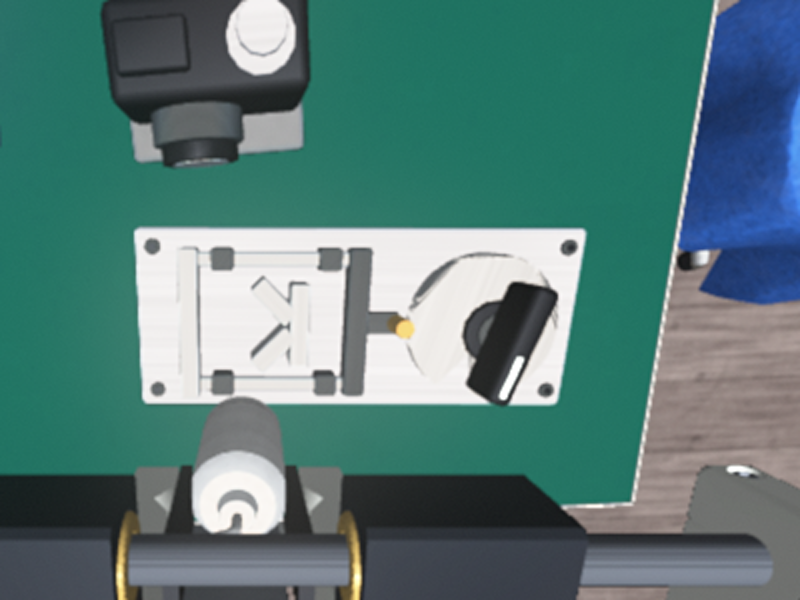

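The plate corners in this view are at (267,114), (492,115), (478,202) and (273,202). The jaw's inner face is at column 300, the V apex at about (345,161), the shutter cap at (332,17), and the knob's bar centre at (456,172).

```bash
python3 - <<'E'
from h import *
import pickle
np.set_printoptions(precision=4,suppress=True)
s=pickle.load(open('w4.pkl','rb'));W=cam('wrist',s);T=cam('top')
w=lambda x,y:(200+x/2,y/2);t=lambda x,y:(345+x/5,170+y/5)
P=np.array([plane(W,w(*q),.012) for q in[(146,404),(135,229),(585,230),(557,404)]])
Q=np.array([plane(T,t(*q),.012) for q in[(65,435),(75,240),(540,265),(540,458)]])
for A in(P,Q):
    yv=(A[0]+A[1]-A[2]-A[3])[:2];yaw=-np.degrees(np.arctan2(yv[0],yv[1]));c=A.mean(0)[:2];u=yv/np.linalg.norm(yv)
    print('c',c,'yaw',yaw,'L',np.linalg.norm(yv)/2,'nest',c+u*.0675,'knob',c-u*.0625)
for q in[(135,229),(585,230),(146,404)]:pass
print('corners z',[tri([(W,w(*a)),(T,t(*b))])[0] for a,b in[((146,404),(65,435)),((135,229),(75,240)),((585,230),(540,265)),((557,404),(540,458))]])
print('shutter',tri([(W,w(263,27)),(T,t(219,86))]))
u_=u;yw=np.radians(yaw)
def fx(X):d=X[:2]-c+(-u*.0625+u*.0)*0;d=X[:2]-(c+u*.0625);return np.array([d@np.array([u[1],-u[0]]),d@u])
c=(P.mean(0)[:2]+Q.mean(0)[:2])/2;
print('jaw face fx',fx(plane(W,w(200,322),.034)),'anvil tips',fx(plane(W,w(264,278),.034)),fx(plane(W,w(252,362),.034)),'apex',fx(plane(W,w(290,322),.034)))
print('knob ends',plane(W,w(535,290),.081),plane(W,w(490,398),.081))
print('held dome c',plane(W,w(238,490),s['tcp_pos'][2]+.010), s['tcp_pos'])
print('cam foot front', plane(W,w(136,162),0),plane(W,w(302,151),0))
E
```

```text
c [ 0.4804 -0.1433] yaw -2.7671531026006484 L 0.24163181691252755 nest [ 0.4837 -0.0759] knob [ 0.4774 -0.2058]
c [ 0.4799 -0.1455] yaw -2.844660915657086 L 0.24297803213800628 nest [ 0.4832 -0.078 ] knob [ 0.4768 -0.2079]
corners z [array([ 0.4358, -0.0208,  0.0092]), array([ 0.5352, -0.0263,  0.0225]), array([ 0.5239, -0.2704,  0.0051]), array([ 0.424 , -0.2658,  0.0062])]
shutter (array([ 0.6014, -0.0917,  0.0981]), np.float64(0.0006985983049830703))
jaw face fx [0.0027 0.0245] anvil tips [ 0.0254 -0.0087] [-0.0187 -0.0029] apex [ 0.0028 -0.0227]
knob ends [ 0.5016 -0.2073  0.081 ] [ 0.4533 -0.1918  0.081 ]
held dome c [ 0.4608 -0.0766  0.1808] [ 0.4555 -0.0771  0.1708]
cam foot front [ 0.5702 -0.0262  0.    ] [ 0.5714 -0.1159  0.    ]
```

```bash
python3 go.py 0.4825 -0.0768 0.065 -2.8
```

```text
[ 26.9  -1.5 105.8] [-0.001  -0.0011  0.001 ]
```

```bash
python3 -m pendant '[[8,0,0,0,0,0],[20,-1,2,0,0,0],[27,-1.5,10,-0.001,-0.001,0.001],[27,-1.5,30,-0.001,-0.001,0.001],[27,-1.5,50,-0.001,-0.001,0.001],[27,-1.5,65,-0.001,-0.001,0.001],[27,-1.5,75,-0.001,-0.001,0.001],[27,-1.5,75,-0.001,-0.001,0.001],[27,-1.5,75,-0.001,-0.001,0.001]]'
python3 - <<'E'
from h import *
s=r.get_state();im=r.capture('wrist')[:,:,::-1];cv2.imwrite('pics/w5.png',im)
cv2.imwrite('pics/v5.png',cv2.resize(im[50:300,200:480],(672,600),interpolation=cv2.INTER_CUBIC))
import go;print(go.rel(.4825,-.0768,.065,-2.8),s['tcp_pos'],s['contact_force'])
E
```

```text
time_s: 8.78
tcp_pos: [0.483, -0.0773, 0.0963]
eef_rot: [-180.0, -0.1, -2.8]
contact_force: [-0.4, -0.2, -2.2]
gripper_width: 0.0271
gripper_force: 25.0
(array([-0.6, -0.4, 31.4]), array([-0.0002, -0.0013, -0.0007])) [ 0.48302152 -0.07728801  0.09630801] [-0.35155156 -0.18800575 -2.16524371]
```

View pics/v5.png

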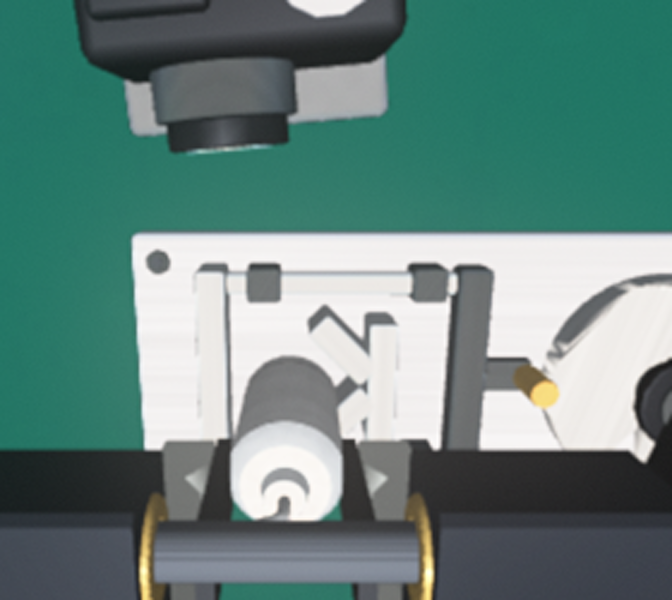

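The held weight is at crop column 292, between the jaw's inner face at column 229 and the V apex near (365,382).

```bash
python3 - <<'E'
from h import *
s=r.get_state();W=cam('wrist',s);w=lambda x,y:(200+x/2.4,50+y/2.4)
u=np.array([np.sin(np.radians(2.8)),np.cos(np.radians(2.8))]);v=np.array([u[1],-u[0]])
for n,q in [('jaw face top',(229,290)),('jaw face',(230,400)),('V tip upper',(322,308)),('V apex',(366,380)),('anvil back R edge',(396,325)),('corner',(132,233))]:
    z=.012 if n=='corner' else .034
    X=plane(W,w(*q),z)[:2]-s['tcp_pos'][:2];print(n,'rel TCP in fixture x,y mm',(X@v*1000).round(1),(X@u*1000).round(1))
E
```

```text
jaw face top rel TCP in fixture x,y mm 34.8 19.5
jaw face rel TCP in fixture x,y mm -3.9 20.1
V tip upper rel TCP in fixture x,y mm 28.7 -11.3
V apex rel TCP in fixture x,y mm 3.4 -26.9
anvil back R edge rel TCP in fixture x,y mm 22.9 -36.3
corner rel TCP in fixture x,y mm 51.0 55.3
```

Jaw face 20 mm and plate corner (50, 55) mm from the TCP are exactly right for the nest, so I lower here.

```bash
python3 -m pendant '[[0,0,8,0,0,0],[0,0,18,0,0,0],[0,0,26,0,0,0],[0,0,31,0,0,0],[0,0,33,0,0,0],[0,0,34,0,0,0],[0,0,34,0,0,0],[0,0,34,0,0,0]]'
```

```text
time_s: 9.82
tcp_pos: [0.4826, -0.0773, 0.062]
eef_rot: [-180.0, -0.0, -2.9]
contact_force: [0.1, -0.4, -3.3]
gripper_width: 0.0274
gripper_force: 25.0
```

```bash
python3 -m pendant '[[0,0,0.3,0,0,0],[0,0,0.6,0,0,0],[0,0,0.6,0,0,0],[0,0,0.6,0,0,0]]'
```

```text
time_s: 10.32
tcp_pos: [0.4829, -0.0773, 0.0617]
eef_rot: [180.0, -0.1, -2.8]
contact_force: [-0.4, -0.5, 5.4]
gripper_width: 0.0275
gripper_force: 25.0
```

Contact with the plate shows at +5.4 N. I release partly and rise.

```bash
python3 -m pendant '[[0,0,-0.3,0,0,0],[0,0,-0.3,0,0,0],[0,0,-0.3,0,0,0],[0,0,-0.3,0,0,0],[0,0,-0.3,0,0,0],[0,0,-0.3,0,0,0],[0,0,-0.3,0,0,0]]' 56
python3 -m pendant '[[0,0,-5,0,0,0],[0,0,-15,0,0,0],[0,0,-35,0,0,0],[0,0,-60,0,0,0],[0,0,-85,0,0,0],[0,0,-95,0,0,0],[0,0,-95,0,0,0],[0,0,-95,0,0,0]]'
python3 - <<'E'
from h import *
s=r.get_state();im=r.capture('wrist')[:,:,::-1];cv2.imwrite('pics/w6.png',im)
t=r.capture('top')[:,:,::-1];cv2.imwrite('pics/t6.png',t);sc=r.capture('scene')[:,:,::-1];cv2.imwrite('pics/s6.png',sc)
print(s['tcp_pos'],proj(cam('wrist',s),(.4831,-.0771,.06)))
a=cv2.resize(im[60:260,200:500],(600,400),interpolation=cv2.INTER_CUBIC)
b=cv2.resize(sc[170:250,360:475],(600,417),interpolation=cv2.INTER_CUBIC)[:180]
cv2.imwrite('pics/v6.png',np.vstack([a,cv2.resize(sc[165:250,350:477],(270,180)).repeat(1,1) if 0 else np.hstack([cv2.resize(sc[165:250,350:477],(300,195),interpolation=cv2.INTER_CUBIC),np.zeros((195,300,3),np.uint8)])]))
E
```

```text
time_s: 11.2
tcp_pos: [0.4825, -0.0773, 0.0615]
eef_rot: [180.0, -0.0, -2.9]
contact_force: [0.7, -0.5, -0.9]
gripper_width: 0.0559
gripper_force: 0.0
time_s: 12.2
tcp_pos: [0.4819, -0.0774, 0.1556]
eef_rot: [180.0, 0.1, -2.9]
contact_force: [-0.0, -0.1, -0.1]
gripper_width: 0.0561
gripper_force: 0.0
[ 0.4818999  -0.07737478  0.1556489 ] [319.50502034 199.05797483]
```

View pics/v6.png

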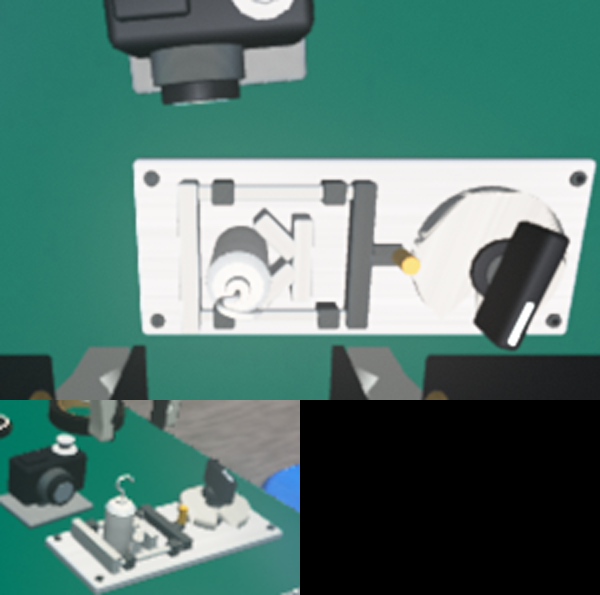

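The weight stands upright at the nest, clear of both sides, with the knob's white line towards the robot and left. Next I fit the knob bar's box to its dark mask.

```bash
cat > knob.py <<'E'
from h import *
from scipy.optimize import minimize
def fit(im,c,x0,y0,th0,dbg=None):
    g=im.max(2); K=np.array([[a,b,z] for z in(.051,.081) for a in(-.006,.006) for b in(-.028,.028)])
    def hull(p):
        th=p[2];R=np.array([[np.cos(th),-np.sin(th)],[np.sin(th),np.cos(th)]])
        P=K.copy();P[:,:2]=K[:,:2]@R.T+p[:2];return cv2.convexHull(np.array([proj(c,q) for q in P],np.float32))
    reg=np.zeros(g.shape,np.uint8);ctr=proj(c,(x0,y0,.066));cv2.circle(reg,tuple(int(v) for v in ctr),55,1,-1)
    m=((g<55)&(reg>0)).astype(np.uint8);n,l,st,_=cv2.connectedComponentsWithStats(m)
    i=1+np.argmax(st[1:,4]);m=(l==i).astype(np.uint8);m=cv2.morphologyEx(m,cv2.MORPH_CLOSE,np.ones((5,5)))
    def cost(q):
        p=[x0+q[0]*.005,y0+q[1]*.005,th0+q[2]*.15]
        h=np.zeros(g.shape,np.uint8);cv2.fillConvexPoly(h,np.round(hull(p)*16).astype(int),1,shift=4)
        return 1-(h&m).sum()/max(1,(h|m).sum())
    f=min((minimize(cost,[a,b,e],method='Nelder-Mead',options=dict(initial_simplex=np.array([[a,b,e]]+[[a+(k==0),b+(k==1),e+(k==2)] for k in range(3)],float))) for a in(-.5,.5) for b in(-.5,.5) for e in(-.5,.5)),key=lambda f:f.fun)
    return x0+f.x[0]*.005,y0+f.x[1]*.005,np.degrees(th0+f.x[2]*.15),'IoU',1-f.fun,'area',int(m.sum())
E
python3 - <<'E'
from knob import *
s=r.get_state();print(s['joints'].round(1))
print(fit(cv2.imread('pics/w6.png'),cam('wrist',s),.4765,-.207,np.radians(70.5)))
print(fit(cv2.imread('pics/t6.png'),cam('top'),.4765,-.207,np.radians(70.5)))
E
```

```text
[ 14.    6.4 -27.9  -0.  -55.8  73.1]
(np.float64(0.4352276310545788), np.float64(-0.20761044811219442), np.float64(-5.047441770529141), 'IoU', np.float64(0.5790378006872853), 'area', 1047)
(np.float64(0.474), np.float64(-0.2095), np.float64(66.20281653651884), 'IoU', np.float64(0.0), 'area', 40)
```

```bash
python3 go.py 0.450 -0.198 0.18 -19.5
```

```text
[-26.  122.  -24.3] [0.0006 0.0014 0.2905]
```

```bash
python3 -m pendant '[[-3,10,-8,0,0,0.02],[-6,30,-16,0,0,0.07],[-12,55,-24,0,0,0.13],[-18,85,-24,0,0,0.2],[-24,110,-24,0,0,0.26],[-26,122,-24,0,0.001,0.29],[-26,122,-24,0,0.001,0.29],[-26,122,-24,0,0.001,0.29],[-26,122,-24,0,0.001,0.29]]' 36
python3 - <<'E'
from knob import *
s=r.get_state();im=r.capture('wrist')[:,:,::-1];cv2.imwrite('pics/w7.png',im);c=cam('wrist',s)
print(s['tcp_pos'],proj(c,(.4765,-.207,.066)))
print(fit(im,c,.4765,-.207,np.radians(70.5)))
# coarse ascii of brightness around the knob
p=proj(c,(.4765,-.207,.066)).astype(int);g=im.max(2)[p[1]-60:p[1]+60:4,p[0]-60:p[0]+60:3]
for row in g:print(''.join('#' if v<40 else '+' if v<80 else '-' if v<140 else '.' for v in row))
E
```

```text
time_s: 13.48
tcp_pos: [0.4507, -0.1973, 0.1805]
eef_rot: [-180.0, -0.1, -19.4]
contact_force: [-0.1, -0.0, 0.9]
gripper_width: 0.036
gripper_force: 0.0
[ 0.4506815  -0.19734511  0.18050262] [320.4514199  167.58475957]
(np.float64(0.4737198405394447), np.float64(-0.20455944383269747), np.float64(71.04608293718509), 'IoU', np.float64(0.0011806375442738881), 'area', 1)
------------------------..........------
--------------------..........--..------
----------------...................-----
------------.......................-----
-------............................-----
---..............-.................-----
....................................----
....................................----
....................................----
..................++++...............---
-.................----...............---
+................------..............---
-...............--------..............--
-+.............----------.............--
--.............----------.............--
--+...--.......------+---..............-
------..........-----+--...............-
------...........----+-................-
----..............-..+..............--..
.---+.............-..+..................
.----.............+..+...............---
..----............+..+..........--------
..----............+..+......------------
...----...........----.-----------------
--.----...........----------------------
---.---.......--------------------------
--.......-------------------------------
....------------------------------------
----------------------------------------
----------------------------------------
```

```bash
python3 - <<'E'
from h import *
s=r.get_state();im=cv2.imread('pics/w7.png');c=cam('wrist',s);g=im.max(2)
for y in list(range(140,156,3))+list(range(176,210,4)):print(y,*g[y,306:338])
E
```

```text
140 240 240 238 236 235 238 240 209 123 72 65 66 64 64 64 65 69 91 171 225 233 232 232 232 234 235 236 235 235 235 234 234
143 240 240 239 236 236 239 208 122 71 74 76 77 78 76 76 75 72 67 75 180 230 234 232 232 235 236 236 235 235 236 235 234
146 240 240 239 236 236 239 189 89 78 99 106 107 106 107 104 106 98 84 75 154 221 234 233 232 235 236 236 236 235 235 234 235
149 240 240 240 238 238 241 189 90 82 99 108 106 106 106 105 105 99 82 75 153 219 235 234 233 235 235 237 236 235 235 234 234
152 241 243 213 132 88 94 83 71 82 100 108 105 107 104 105 104 99 84 67 72 84 94 136 213 237 237 236 236 235 235 234 235
155 185 111 104 117 121 121 94 71 84 102 107 106 106 106 105 104 96 83 69 84 109 119 115 100 111 184 232 238 236 235 235 235
176 241 242 229 183 136 114 84 68 83 100 128 195 225 221 165 103 91 76 68 89 105 118 175 227 237 238 237 236 235 234 234 235
180 239 240 240 238 237 240 181 78 81 99 159 255 255 255 246 116 87 72 93 201 237 234 234 236 236 237 237 237 235 233 235 236
184 239 240 240 237 237 239 182 76 79 98 160 255 255 255 246 114 84 70 93 201 236 235 234 235 236 236 237 236 235 234 235 236
188 239 240 239 238 242 247 194 79 79 97 159 255 255 255 219 106 82 71 127 223 240 235 234 235 235 236 237 236 234 234 235 235
192 238 239 240 242 243 245 188 78 78 96 159 255 255 255 216 103 79 69 123 219 240 237 237 235 235 236 236 237 237 239 241 242
196 243 243 242 240 241 242 185 77 78 102 198 255 255 255 214 101 78 68 128 227 245 243 243 242 241 241 244 237 218 218 206 169
200 243 243 243 244 244 244 245 237 212 193 192 194 202 177 124 115 116 125 136 138 130 121 122 124 124 125 124 124 124 125 124 125
204 221 220 197 159 140 132 127 124 123 122 124 125 124 125 126 124 125 124 125 125 124 125 125 124 125 124 125 123 124 123 124 125
208 125 126 125 126 124 126 125 124 125 124 124 124 124 126 124 123 124 125 125 125 124 124 124 124 123 124 124 122 123 123 123 122
```

```bash
python3 - <<'E'
from h import *; import go
s=r.get_state();c=cam('wrist',s)
a=plane(c,(318.9,142),.081);b=plane(c,(318.2,198),.081);m=(a+b)/2;d=b-a
print(a,b,m,np.hypot(*d[:2]));yaw=np.degrees(np.arctan2(-d[1],-d[0]));print('bar yaw',yaw,'knob angle rad',np.radians(180+yaw-90+2.8))
print(go.rel(.4765,-.2070,.066,yaw),go.rel(m[0],m[1],.066,yaw))
E
```

```text
[ 0.50154323 -0.21425268  0.081     ] [ 0.45219042 -0.19617612  0.081     ] [ 0.47686683 -0.2052144   0.081     ] 0.052559131087724545
bar yaw -20.11637348459578 knob angle rad 1.2685685949836565
(array([ 27.4,   0.5, 114.6]), array([-0.0002, -0.0011,  0.0124])) (array([ 27.2,  -1.3, 114.6]), array([-0.0002, -0.0011,  0.0124]))
```

The bar measures 53 mm long at yaw -20°, so the knob stands at 1.27 rad with its axis at about (0.477, -0.206). That agrees with the plate geometry, so I descend and grip.

```bash
python3 -m pendant '[[12,0,10,0,0,0.012],[27,-0.4,30,0,-0.001,0.012],[27,-0.4,60,0,-0.001,0.012],[27,-0.4,85,0,-0.001,0.012],[27,-0.4,102,0,-0.001,0.012],[27,-0.4,111,0,-0.001,0.012],[27,-0.4,114,0,-0.001,0.012],[27,-0.4,114,0,-0.001,0.012],[27,-0.4,114,0,-0.001,0.012]]'
python3 -m pendant '[[0,0,0,0,0,0],[0,0,0,0,0,0],[0,0,0,0,0,0],[0,0,0,0,0,0],[0,0,0,0,0,0],[0,0,0,0,0,0]]' 5 15
```

```text
time_s: 14.65
tcp_pos: [0.4767, -0.2066, 0.0671]
eef_rot: [-180.0, -0.1, -20.1]
contact_force: [-0.3, 0.0, -0.3]
gripper_width: 0.0362
gripper_force: 0.0
time_s: 15.4
tcp_pos: [0.4764, -0.2062, 0.0667]
eef_rot: [-180.0, -0.0, -20.1]
contact_force: [-1.2, 5.2, 3.5]
gripper_width: 0.0121
gripper_force: 15.0
```

```bash
python3 -m pendant '[[0,0,0,0,0,0.04],[0,0,0,0,0,0.12],[0,0,0,0,0,0.22],[0,0,0,0,0,0.32],[0,0,0,0,0,0.42],[0,0,0,0,0,0.52],[0,0,0,0,0,0.62],[0,0,0,0,0,0.72],[0,0,0,0,0,0.82],[0,0,0,0,0,0.9],[0,0,0,0,0,0.98],[0,0,0,0,0,1.05],[0,0,0,0,0,1.11],[0,0,0,0,0,1.16],[0,0,0,0,0,1.2],[0,0,0,0,0,1.23],[0,0,0,0,0,1.26],[0,0,0,0,0,1.27],[0,0,0,0,0,1.27],[0,0,0,0,0,1.27]]'
python3 - <<'E'
from h import *
s=r.get_state();print(s['moment'],s['gripper_width'])
cv2.imwrite('pics/w8.png',r.capture('wrist')[:,:,::-1]);cv2.imwrite('pics/t8.png',r.capture('top')[:,:,::-1]);cv2.imwrite('pics/s8.png',r.capture('scene')[:,:,::-1])
E
```

```text
time_s: 17.9
tcp_pos: [0.4776, -0.2054, 0.0667]
eef_rot: [-179.9, 0.1, -92.9]
contact_force: [3.1, 11.1, 2.7]
gripper_width: 0.0118
gripper_force: 15.0
[ 4.07563105 -1.09994735 -0.01456886] 0.011825941987465217
```

```bash
python3 -m pendant '[[0,0,0,0,0,0],[0,0,0,0,0,0],[0,0,0,0,0,0],[0,0,0,0,0,0]]' 36
python3 -m pendant '[[0,0,-10,0,0,0],[0,0,-30,0,0,0],[0,0,-60,0,0,0],[0,0,-90,0,0,0],[0,0,-110,0,0,0],[0,0,-115,0,0,0],[0,0,-115,0,0,0],[0,0,-115,0,0,0]]'
python3 - <<'E'
from h import *
import pickle
s=r.get_state();pickle.dump({k:s[k] for k in('tcp_pos','eef_rot')},open('w9.pkl','wb'))
w=r.capture('wrist')[:,:,::-1];t=r.capture('top')[:,:,::-1];sc=r.capture('scene')[:,:,::-1]
for n,i in(('w9',w),('t9',t),('s9',sc)):cv2.imwrite(f'pics/{n}.png',i)
c=cam('wrist',s)
for X in[(.4829,-.083,.034),(.4765,-.207,.081),(.603,-.0925,.086)]:print(proj(c,X).round(0))
a=cv2.resize(w[0:240,190:450],(520,480),interpolation=cv2.INTER_CUBIC);b=cv2.resize(sc[165:250,355:475],(276,196),interpolation=cv2.INTER_CUBIC);d=cv2.resize(t[170:275,345:465],(276,242),interpolation=cv2.INTER_CUBIC)
k=np.zeros((480,276,3),np.uint8);k[:196]=b;k[200:442]=d
cv2.imwrite('pics/v9.png',np.hstack([a,k]))
E
```

```text
time_s: 18.55
tcp_pos: [0.476, -0.2067, 0.0665]
eef_rot: [180.0, 0.0, -92.9]
contact_force: [-0.4, -0.2, -0.5]
gripper_width: 0.0357
gripper_force: 0.0
time_s: 19.55
tcp_pos: [0.4756, -0.2065, 0.1806]
eef_rot: [179.9, 0.0, -92.9]
contact_force: [-0.3, -0.1, -0.2]
gripper_width: 0.0361
gripper_force: 0.0
[318. 283.]
[318. 197.]
[204. 308.]
```

View pics/v9.png

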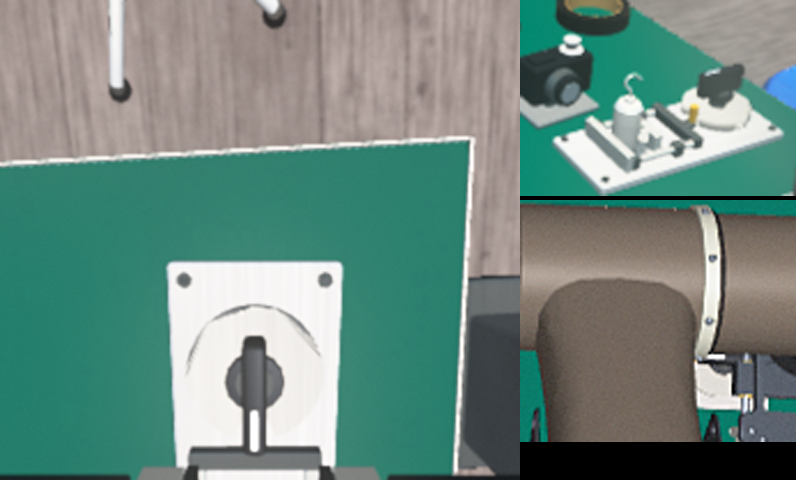

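The last view shows the knob bar along the fixture's y, white line towards the weight (crop 254, 337 to 455). The jaw is up against the upright weight in the scene inset. Now a numeric check of the jaw travel.

```bash
python3 - <<'E'
from h import *; import pickle,go
u=np.array([np.sin(np.radians(2.8)),np.cos(np.radians(2.8))]);v=np.array([u[1],-u[0]]);O=np.array([.4826,-.0821])
fx=lambda X:np.array([(X[:2]-O)@v,(X[:2]-O)@u]).round(4)
W4=cam('wrist',pickle.load(open('w4.pkl','rb')));W9=cam('wrist',pickle.load(open('w9.pkl','rb')))
print('before bar -y edge',fx(plane(W4,(200+371/2,161),.034)),'after',fx(plane(W9,(190+200/2,448/2),.034)), fx(plane(W9,(190+310/2,448/2),.034)))
print('knob ends',fx(plane(W9,(190+254/2,337/2),.081)),fx(plane(W9,(190+254/2,455/2),.081)))
# shutter: triangulate from top0, scene0, w4
T=cam('top');S=cam('scene')
def blob(im,c,X):
    g=im.min(2);p=proj(c,X);m=(g>170).astype(np.uint8);n,l,st,ce=cv2.connectedComponentsWithStats(m)
    d=np.hypot(*(ce-p).T)+1e3*(st[:,4]>1500)+1e3*(st[:,4]<15);i=d.argmin();return ce[i],st[i]
X=(.603,-.0922,.086)
o=[]
for n,c in(('top0',T),('scene0',S),('w4',W4)):
    b=blob(cv2.imread(f'pics/{n}.png'),c,X);print(n,*b,proj(c,X));o.append((c,b[0]))
print(plane(T,o[0][1],.086),plane(W4,o[2][1],.086),tri(o[:2]),tri(o))
E
```

```text
before bar -y edge [ 0.0023 -0.0658] after [ 0.0326 -0.0792] [-0.0311 -0.079 ]
knob ends [ 0.0008 -0.153 ] [ 0.001  -0.0942]
top0 [388.12765957 186.94680851] [383 182  11  11  94] [388.41643784 187.38166912]
scene0 [377.25 181.55] [374 180   7   4  20] [377.7963143  182.16502886]
w4 [330.03285024  17.46183575] [ 313    0   35   37 1035] [330.04201548  15.37814701]
[ 0.60409692 -0.09150729  0.086     ] [ 0.60162593 -0.0921432   0.086     ] (array([ 0.60387454, -0.0911162 ,  0.08768322]), np.float64(0.00026134661357606124)) (array([ 0.60282845, -0.09130755,  0.08775107]), np.float64(0.0022592942040721015))
```

Jaw travel is about 10–13 mm, and the knob bar is within 1 mm of the fixture's axis, so the weight is clamped. Now the shutter, with fingers closed.

```bash
python3 go.py 0.603 -0.0917 0.112 -92.8
```

```text
[-121.1 -121.3   68.6] [ 0.0014  0.0002 -0.0022]
```

```bash
python3 -m pendant '[[-10,-10,0,0,0,0],[-35,-35,0,0,0,0],[-65,-65,0,0,0,0],[-95,-95,0,0,0,0],[-115,-115,0,0,0,0],[-121,-121,5,0,0,0],[-121,-121,25,0,0,0],[-121,-121,45,0,0,0],[-121,-121,58,0,0,0],[-121,-121,65,0,0,0],[-121,-121,68,0,0,0],[-121,-121,68,0,0,0],[-121,-121,68,0,0,0],[-121,-121,68,0,0,0]]' 0 10
python3 - <<'E'
from h import *
for i in range(3):
    r.capture('wrist') if i else 0
    s=r.get_state();print(s['tcp_pos'].round(4),s['contact_force'].round(2))
import go;print(go.rel(.603,-.0917,.105,-92.8))
E
```

```text
time_s: 21.45
tcp_pos: [0.6034, -0.0918, 0.114]
eef_rot: [-180.0, 0.0, -92.9]
contact_force: [0.3, 0.1, 0.1]
gripper_width: 0.0006
gripper_force: 0.0
[ 0.6034 -0.0918  0.114 ] [0.33 0.1  0.09]
[ 0.6034 -0.0919  0.1139] [-0.11  0.24  0.38]
[ 0.6033 -0.0918  0.1139] [ 0.18 -0.12  0.07]
(array([-0.1,  0.3,  8.9]), array([-0.0006,  0.0002, -0.0022]))
```

```bash
python3 -m pendant '[[0,0,4,0,0,0],[0,0,8,0,0,0],[0,0,10,0,0,0],[0,0,11,0,0,0],[0,0,11,0,0,0],[0,0,11,0,0,0]]'
```

```text
time_s: 22.3
tcp_pos: [0.6033, -0.0918, 0.1027]
eef_rot: [-180.0, 0.0, -92.9]
contact_force: [0.2, -0.5, 0.2]
gripper_width: 0.0005
gripper_force: 0.0
```

```bash
python3 -m pendant '[[0,0,1,0,0,0],[0,0,1,0,0,0],[0,0,1,0,0,0]]'; python3 -m pendant '[[0,0,1,0,0,0],[0,0,1,0,0,0],[0,0,1,0,0,0]]'
```

```text
time_s: 22.68
tcp_pos: [0.6032, -0.0919, 0.1016]
eef_rot: [-180.0, 0.0, -92.9]
contact_force: [1.1, -0.1, 0.1]
gripper_width: 0.0004
gripper_force: 0.0
time_s: 23.05
tcp_pos: [0.6032, -0.0919, 0.1005]
eef_rot: [-180.0, 0.0, -92.9]
contact_force: [-0.1, -0.3, -0.6]
gripper_width: 0.0005
gripper_force: 0.0
```

```bash
python3 -m pendant '[[0,0,1,0,0,0],[0,0,1,0,0,0],[0,0,1,0,0,0]]'; python3 - <<'E'
from h import *
s=r.get_state();print(s['contact_force'],s['moment'])
im=r.capture('scene');S=cam('scene');cv2.imwrite('pics/s10.png',im[:,:,::-1])
p=proj(S,(.603,-.0917,.086)).astype(int);print(p,proj(S,s['tcp_pos']-[0,0,.019]))
g=im.max(2)[p[1]-22:p[1]+24,p[0]-24:p[0]+24];b=cv2.imread('pics/s9.png').max(2)[p[1]-22:p[1]+24,p[0]-24:p[0]+24]
ch=lambda v:'#' if v<50 else '+' if v<95 else '-' if v<150 else 'o' if v<200 else '.'
for x,y in zip(g,b):print(''.join(map(ch,x)),''.join(map(ch,y)))
E
```

```text
time_s: 23.42
tcp_pos: [0.6032, -0.0919, 0.0995]
eef_rot: [-180.0, 0.0, -92.9]
contact_force: [-0.5, 0.4, 0.4]
gripper_width: 0.0005
gripper_force: 0.0
[-0.47615577  0.43409643  0.38648921] [ 0.08307865 -0.04197194 -0.05040976]
[377 182] [377.49466796 183.97244261]
---o---------o----ooo-----oo----oooooooooooooooo --------------------------+++++++++------ooooooo
-ooo-o-o--o-o-----ooooo--ooooo----oooooooooooooo -----------------------++++------------++---oooo
-o----oooo-o--------oo-+-ooooo----oooooooooooooo ---------------------+++----o-----ooo-----+---oo
-oo--o---oo--o------oo-+-ooooooooooooooooooooooo -------------------++++--o--------------o--++---
---o---o--oooo-oo---oo-+-ooooooooooooo--oooooooo ------------------++++-----------------------++-
--------ooo-------+-oo-+-oooooooooooo---oooooooo ------------------+++-------------------------++
-----ooooo--------+-oo-+-oooooooooooo--ooooooooo ------------------+++------------------------o-+
-o-----oo------o--+-oo-+-ooooooooooooooooooooooo ------------------++++-------------------------+
-----o-oo-ooooo-o-+-o.o+-ooooooooooooooooooooo-- -
[... 2973 characters left out ...]
--------------
-+++++++++++++-----++++++++++++++-oooooooooooooo -########+++++-----++++++++++++++--------------o
-+++++++++++++----+++++++++++++++-oooooooooooooo +#########++++----+++++++++++++++--------------o
-+++++++++++++----++++-----+++++-ooooooooooooo-o +#######++++++---++++++----+++++---------------o
-+++++++++++++---+++++-o----++++-ooooooooooooooo +#######+++++++-++++++------++++----------------
-++++++++++++++-+++++-------++++-ooooooooooooooo +######++++++++++++++-------++++----------------
-+++++++++++++++++++-----oo-+---oooooooooooooooo -#######+++++++++++++-------++------------------
-+++++++++++++++++++----o----oooooooooooooooooo- -+#####+++++++++++++---------oo-----------------
```

The ASCII crop shows the closed tips still just above the cap, which hasn't moved. I keep feeling downwards.

```bash
for i in 1; do python3 -m pendant '[[0,0,1,0,0,0],[0,0,1,0,0,0],[0,0,1,0,0,0]]'; python3 -m pendant '[[0,0,1,0,0,0],[0,0,1,0,0,0],[0,0,1,0,0,0]]'; done | grep -E 'tcp|contact'
```

```text
tcp_pos: [0.6032, -0.0919, 0.0986]
contact_force: [-0.0, -0.1, 0.6]
tcp_pos: [0.6032, -0.0919, 0.0975]
contact_force: [-0.3, -0.8, 0.2]
```

```bash
(python3 -m pendant '[[0,0,1,0,0,0],[0,0,1,0,0,0],[0,0,1,0,0,0]]'; python3 -m pendant '[[0,0,1,0,0,0],[0,0,1,0,0,0],[0,0,1,0,0,0]]') | grep -E 'tcp|contact'
python3 - <<'E'
from h import *
s=r.get_state();print(s['moment'])
im=r.capture('scene');p=(377,182)
g=im.max(2)[p[1]-14:p[1]+12,p[0]-20:p[0]+20]
ch=lambda v:'#' if v<50 else '+' if v<95 else '-' if v<150 else 'o' if v<200 else '.'
for x in g:print(''.join(map(ch,x)))
W=r.capture('wrist');c=cam('wrist',s);p=proj(c,(.603,-.0917,.086)).astype(int);print(p)
g=W.max(2)[p[1]-50:p[1]+40:3,p[0]-60:p[0]+60:2]
for x in g:print(''.join(map(ch,x)))
E
```

```text
tcp_pos: [0.6032, -0.0919, 0.0965]
contact_force: [0.3, 0.6, 0.3]
tcp_pos: [0.6032, -0.0919, 0.0955]
contact_force: [-1.2, -1.0, -0.7]
[ 0.1265361  -0.08606905 -0.04511532]
oooooooo-oooo-+-oo--oooooooooooooooooooo
-oo-oo-oooooo-+-ooo-oooooooooooooooooooo
-ooooooooooo--+-o.o+-oooooooo.oooooooooo
-ooooooooooo--+-o.-+-ooooooooooooooooo--
oooooo-o-ooo--+-oo-+-oooooooo-------++++
ooooooooooooo---o-+-ooooooooo-++++++++++
oooooooo-oooo---o-+-oooooooo-+++++++++++
oooooooooooo-o--o-+-oooooooo-+++++++++++
ooooo--ooooooo--o---oooooooo-+++++++++++
o-oo---oooooooo-o-+-oooooooo-+++++++++++
ooooooooooooooooo-+-oooooooo-+++++++++++
ooooooooooooooooo--oooooooo-+++++++++++-
oooooooooooooooooo.....oo--------------o
ooooooooooooooooo........ooooooooooooooo
oooo-oo-ooo--oooo........ooooooooooooooo
oooooo--oooo-ooooo......oooooooooooooooo
oooooooooooo---o..-ooooo.ooooooooooooooo
ooooooooo------...o---o..o-ooooooooooooo
ooooo-----++++-...........---ooooooooooo
oo-----++++++++-.........o++--oooooooooo
---+++++++++++++-o......o++++-oooooooooo
+++++++++++++++++++---+++++++--ooooooooo
+++++++++++++++++++++++++
[... 1278 characters left out ...]
###--+#######################
########################+--###-###--+#######################
########################-o-###-###--+#######################
########################-o-###+###-o+#######################
########################-o-###+###-o+#######################
########################+-+###+###--+#######################
########################--+#######+--#######################
#######################+--+#######+--+######################
++++++++++++++++++++++++o-+#######+-o+++++++++++++++++++++++
+++++++++++++++++++++++-o-++++++++++o+++++++++++++++++++++++
+++++++++++++++++++++++-.-++++++++++o-++++++++++++++++++++++
+++++++++++++++++++++++-.-----------.-++++++++++++++++++++++
```

```bash
python3 - <<'E'
from h import *
S=cam('scene');print('scene cam pos',-S[1].T@S[2])
im=r.capture('scene');s=r.get_state();cv2.imwrite('pics/s11.png',im[:,:,::-1])
h=cv2.cvtColor(im,cv2.COLOR_RGB2HSV)[150:200,340:415]
for k,x in enumerate(h):print(150+k,''.join('g' if v[1]>90 and v[2]>60 else '#' if v[2]<45 else '+' if v[2]<80 else '-' if v[2]<130 else 'o' if v[2]<190 else '.' for v in x))
for dz in(.019,0,-.047):print(proj(S,s['tcp_pos']-[0,0,dz]))
t=s['tcp_pos']
for dx in(-.02,.02):
  for dy in(-.01,.01):print(dx,dy,proj(S,t+[dx,dy,-.019]))
E
```

```text
scene cam pos [-0.10796936  0.454168    0.56309626]
150 gggggggggggggggggggggg++++++++--------ggg++++++----------------------------
151 gggggggggggggggggggggg+++++++++---------gg-+++++---------------------------
152 gggggggggggggggggggggggg++++-+++---------gg-++-----------------------------
153 ggggggggggggggggggggggggg+++++++++--------gg-+-------------------------++++
154 ggggggggggggggggggggggggggg++++++++++---+++--+--------------------+++++++++
155 ggggggggggggggggggggggggggggg+++++++-gggg-++++++--------oo---+++++++++++++-
156 ggggggggggggggggggggggggggggg+++++++ggooog+++++++--------++++++++++++----oo
157 ggggggggggggggggggggggggggggggg+++++ggoooo-++++++++-++++++++++++----ooooooo
158 ggggggggggggggggggggggggggggggg+++++gg-oooo-++--+++++++++++----oooooooooooo
159 ggggggggggggggggggggggggggggggggg+++-gg--ooo--oo--+++++---ooooooooooooooooo
160 ggggggggggggggggggggggggggggggggg-+++gg----oooooo-----ooooooooooooooooooooo
161 ggggggggggggggggggggggggggggggggoo----------ooooooooo..oooooooooooooooo-ooo
162 ggggggggggggggggggggggggggggggggoooooooooo---ooooo......oooooooooooooo--ooo
163 gggg
[... 2491 characters left out ...]
+++++++++++++++++----++++++++++ggggggggggggggggggggggggggggg
195 gggggggggggggg++++++++++++++++---oo---++++++++ggggggggggggggggggggggggggggg
196 gggggggggggggg+++++++++++++++--oooo----+++++++ggggggggggggggggggggggggggggg
197 gggggggggggggg++++++++++++++--ooo------++++++ggggggggggggggggg....ggggggggg
198 gggggggggggggg+++++++++++++--ooo--+++++++++++gggggggggggggggg...goo.ggggggg
199 gggggggggggggg+++++++++++++--oo--++++++++++++gggggggggggggggg..ggggoggggggg
[377.36489212 185.27402718]
[377.94142246 178.9616303 ]
[379.41832323 162.79113044]
-0.02 -0.01 [384.87061619 187.67498882]
-0.02 0.01 [378.63292319 189.40348977]
0.02 -0.01 [376.14375077 181.29726538]
0.02 0.01 [370.01904501 182.92420763]
```

The closed tips appear roughly level with the TCP, higher than the nominal 19 mm ahead. I keep descending in small, force-checked steps.

```bash
(python3 -m pendant '[[0,0,1,0,0,0],[0,0,2,0,0,0],[0,0,2,0,0,0]]'; python3 -m pendant '[[0,0,1,0,0,0],[0,0,2,0,0,0],[0,0,2,0,0,0]]';python3 -m pendant '[[0,0,1,0,0,0],[0,0,1,0,0,0]]') | grep -E 'tcp|contact'
```

```text
tcp_pos: [0.6031, -0.0919, 0.0934]
contact_force: [-0.2, -0.4, -0.3]
tcp_pos: [0.6031, -0.0918, 0.0914]
contact_force: [0.8, 0.4, 0.0]
tcp_pos: [0.6031, -0.0919, 0.0905]
contact_force: [-0.3, 0.2, 1.1]
```

```bash
python3 - <<'E'
from h import *
im=r.capture('scene')
h=cv2.cvtColor(im,cv2.COLOR_RGB2HSV)[168:192,365:395]
for k,x in enumerate(h):print(168+k,''.join('g' if v[1]>90 and v[2]>60 else '#' if v[2]<45 else '+' if v[2]<80 else '-' if v[2]<130 else 'o' if v[2]<190 else '.' for v in x))
E
```

```text
168 gggggg+ooo--ooooooooooo.o--o..
169 gggggg+-oo--ooooooooooo.o-oo..
170 gggggg+-oo--oooooooooo..ooo...
171 gggggg+-..o-oooooooooo...oo...
172 gggggg+o..o-oooooooooo...ooooo
173 gggggg-oo.--ooooooooooooooo---
174 gggggggooo--ooooooooo----+++++
175 gggggggooo--ooooooooo+++++++++
176 gggggggooo-oooooooooo+++++++++
177 gggggggooo-oooooooooo+++++++++
178 ggggggggoo-oooooooooo+++++++++
179 gggggggggg-ooooooooo-++++++++g
180 gggggggggooooooooooooggggggggg
181 ggggggggg...ooo.oooggggggggggg
182 ggggggggg.......oggggggggggggg
183 gggggggggo......gggggggggggggg
184 gggggggo..ooooo..ggggggggggggg
185 gggggg-...o---o..ogggggggggggg
186 gggg++-...........gggggggggggg
187 --+++++o.........o+ggggggggggg
188 ++++++++-o......o++++ggggggggg
189 ++++++++++------+++++ggggggggg
190 +++++++++++++++++++++ggggggggg
191 +++++++++++++++++++++ggggggggg
```

```bash
(python3 -m pendant '[[0,0,1,0,0,0],[0,0,1,0,0,0]]'; python3 -m pendant '[[0,0,1,0,0,0],[0,0,1,0,0,0]]';python3 -m pendant '[[0,0,1,0,0,0],[0,0,1,0,0,0]]') | grep -E 'tcp|contact'
```

```text
tcp_pos: [0.6031, -0.0919, 0.0895]
contact_force: [-0.5, -0.2, -0.1]
tcp_pos: [0.6031, -0.0919, 0.0884]
contact_force: [-1.0, 0.5, 1.1]
tcp_pos: [0.6031, -0.0918, 0.0875]
contact_force: [0.6, -0.4, -1.1]
```

```bash
(python3 -m pendant '[[0,0,1,0,0,0],[0,0,1,0,0,0]]'; python3 -m pendant '[[0,0,1,0,0,0],[0,0,1,0,0,0]]';python3 -m pendant '[[0,0,1,0,0,0],[0,0,1,0,0,0]]') | grep -E 'tcp|contact'; python3 - <<'E'
from h import *
im=r.capture('scene')
h=cv2.cvtColor(im,cv2.COLOR_RGB2HSV)[168:192,365:395]
for k,x in enumerate(h):print(168+k,''.join('g' if v[1]>90 and v[2]>60 else '#' if v[2]<45 else '+' if v[2]<80 else '-' if v[2]<130 else 'o' if v[2]<190 else '.' for v in x))
E
```

```text
tcp_pos: [0.6031, -0.0918, 0.0864]
contact_force: [0.3, 0.0, -0.7]
tcp_pos: [0.6031, -0.0918, 0.0855]
contact_force: [0.4, -0.0, 0.2]
tcp_pos: [0.6033, -0.0919, 0.0846]
contact_force: [0.1, -0.0, 0.1]
168 gggggg-ooo--ooooooo-oooo..oo..
169 gggggg-ooo--ooooooooooo.oooo..
170 gggggg-ooo--ooooooooooo.o--o..
171 gggggg+-oo--oooooooooo..o-oo..
172 gggggg+ooo--oooooooooo..ooo...
173 gggggg-o..+-oooooooooo...o....
174 gggggggo..--oooooooooo...o.ooo
175 gggggggo..--oooooooooooooooo--
176 gggggggooo--ooooooooo-o---++++
177 gggggggooo-ooooooooo-+++++++++
178 gggggggooo-ooooooooo-+++++++++
179 gggggggoo--ooooooooo-++++++++g
180 ggggggggo--ooooooooooggggggggg
181 ggggggggg--ooooooooogggggggggg
182 gggggggggo-ooooooooogggggggggg
183 gggggggggooooooooogggggggggggg
184 gggggggo..oooooo.ggggggggggggg
185 gggggg-...o---o..ogggggggggggg
186 gggg++-...........gggggggggggg
187 --+++++o.........o+ggggggggggg
188 ++++++++-o......o+++-ggggggggg
189 ++++++++++------+++++ggggggggg
190 +++++++++++++++++++++ggggggggg
191 +++++++++++++++++++++ggggggggg
```

```bash
(python3 -m pendant '[[0,0,1,0,0,0],[0,0,1,0,0,0]]'; python3 -m pendant '[[0,0,1,0,0,0],[0,0,1,0,0,0]]') | grep -E 'tcp|contact|time'
```

```text
time_s: 27.98
tcp_pos: [0.6032, -0.0919, 0.0836]
contact_force: [-0.7, 0.4, 1.4]
time_s: 28.22
tcp_pos: [0.6033, -0.0919, 0.0826]
contact_force: [0.4, 0.2, 1.6]
```

```bash
(python3 -m pendant '[[0,0,1,0,0,0],[0,0,1,0,0,0]]') | grep -E 'tcp|contact'; python3 - <<'E'
from h import *
s=r.get_state();W=r.capture('wrist');cv2.imwrite('pics/w12.png',W[:,:,::-1]);c=cam('wrist',s)
for X in[(.603,-.0917,.086),(.603,-.0917,.073)]:print(proj(c,X).round(1))
g=W.max(2)[170:290:3,250:390:2]
ch=lambda v:'#' if v<50 else '+' if v<95 else '-' if v<150 else 'o' if v<200 else '.'
for k,x in enumerate(g):print(170+3*k,''.join(map(ch,x)))
E
```

```text
tcp_pos: [0.6032, -0.0919, 0.0816]
contact_force: [-0.3, 0.2, 2.6]
[319.7 247.6]
[319.6 238.5]
170 ----------------------------------------------------------------------
173 ----------------------------------------------------------------------
176 ----------------------------------------------------------------------
179 --------------------------------------------oooooooo------------------
182 -------------------------ooooooooooooooooooooooooooo------------------
185 -------------oooooooooooooooooooooooooooooooooooooooo-----------------
188 ------------oooooooooooooooooooooooo------oooooooooo------------------
191 -------------ooooooooo-++++#################ooooooooo-----------------
194 -------------ooooooo+#######################+oooooooo-----------------
197 -------------oooooo-#########################oooooooo-----------------
200 -------------oooooo+#########################-ooooooo-----------------
203 -------------ooooo-##########################+ooooooo-----------------
206 --------------oooo############################-oooooo-----------------
209 --------------ooo-########
[... 1294 characters left out ...]
#########################
263 ############################---########+--############################
266 ++++++++++++++++++++++++++++oo+########+--++++++++++++++++++++++++++++
269 ++++++++++++++++++++++++++++o-++++++++++-o++++++++++++++++++++++++++++
272 ++++++++++++++++++++++++++++oo++++++++++oo++++++++++++++++++++++++++++
275 ++++++++++++++++++++++++++++.o----------oo++++++++++++++++++++++++++++
278 ++++++++++++++++++++++++++++.o----------o.++++++++++++++++++++++++++++
281 ++++++++++++++++++++++++++++.o------oo--o.++++++++++++++++++++++++++++
284 ++++++++++++++++++++++++++++.oooooooooooo.++++++++++++++++++++++++++++
287 +++++++++++++++++++++++++++-.oooooooooooo.++++++++++++++++++++++++++++
```

Contact: 1.4, 1.6, then 2.6 N while pressing, so this is the first stage. I ease on to the click.

```bash
(python3 -m pendant '[[0,0,0.5,0,0,0],[0,0,0.5,0,0,0]]';python3 -m pendant '[[0,0,0.5,0,0,0],[0,0,0.5,0,0,0]]') | grep -E 'tcp|contact'
```

```text
tcp_pos: [0.6032, -0.0919, 0.081]
contact_force: [0.1, -0.4, 1.4]
tcp_pos: [0.6033, -0.0919, 0.0806]
contact_force: [0.5, -1.5, 2.2]
```

```bash
cat > f.py <<'E'
from h import *
a=[]
for i in range(4): r.capture('top'); s=r.get_state(); a.append([*s['contact_force'],s['tcp_pos'][2]*1000])
print('t',s['time_s'],'mean',np.mean(a,0).round(2))
E
python3 f.py; for i in 1; do python3 -m pendant '[[0,0,0.5,0,0,0],[0,0,0.5,0,0,0]]'>/dev/null; python3 f.py; done
```

```text
t 29.225 mean [ 0.09 -0.29  2.39 80.59]
t 29.675 mean [-0.35  0.25  3.83 80.22]
```

3.83 N, past the 2.4 N first stage, so it is at the click. A little firmer, then hold about 1.2 s.

```bash
python3 -m pendant '[[0,0,0.3,0,0,0],[0,0,0.3,0,0,0]]'>/dev/null; python3 f.py; python3 -m pendant '[[0,0,0,0,0,0],[0,0,0,0,0,0],[0,0,0,0,0,0],[0,0,0,0,0,0],[0,0,0,0,0,0],[0,0,0,0,0,0]]' | grep -E 'time|contact'; python3 f.py
```

```text
t 30.125 mean [-1.09  0.32  5.59 80.05]
time_s: 30.88
contact_force: [-0.4, 1.1, 5.8]
t 31.075 mean [-0.5   0.46  5.51 80.06]
```

```bash
python3 -m pendant '[[0,0,2.5,0,0,0],[0,0,4.5,0,0,0],[0,0,5.6,0,0,0],[0,0,5.8,0,0,0],[0,0,5.8,0,0,0]]'; python3 f.py
```

```text
time_s: 31.7
tcp_pos: [0.6035, -0.0919, 0.0754]
eef_rot: [-179.9, -0.0, -92.9]
contact_force: [-3.6, 1.6, 13.4]
gripper_width: 0.0004
gripper_force: 7.0
t 31.9 mean [-4.44  1.42 13.83 75.37]
```

```bash
python3 -m pendant '[[0,0,0.4,0,0,0],[0,0,0.5,0,0,0],[0,0,0.5,0,0,0]]'|grep -E 'tcp|contact'; python3 f.py
```

```text
tcp_pos: [0.6035, -0.092, 0.0753]
contact_force: [-5.5, 1.6, 17.1]
t 32.475 mean [-4.5   1.73 16.72 75.28]
```

At 16.7 N the TCP no longer moves, so the button is on its hard stop. I release and retreat.

```bash
python3 -m pendant '[[0,0,-4,0,0,0],[0,0,-9,0,0,0],[0,0,-20,0,0,0],[0,0,-45,0,0,0],[0,0,-80,0,0,0],[0,0,-110,0,0,0],[0,0,-120,0,0,0],[0,0,-120,0,0,0],[0,0,-120,0,0,0]]'|grep -E 'time|tcp|contact'
python3 - <<'E'
from h import *
im=r.capture('scene');b=cv2.imread('pics/s9.png')[:,:,::-1];o=cv2.imread('pics/scene0.png')[:,:,::-1];cv2.imwrite('pics/s13.png',im[:,:,::-1])
h=cv2.cvtColor(im,cv2.COLOR_RGB2HSV)[176:192,365:390];k=cv2.cvtColor(b,cv2.COLOR_RGB2HSV)[176:192,365:390]
f=lambda x:''.join('g' if v[1]>90 and v[2]>60 else '+' if v[2]<80 else '-' if v[2]<130 else 'o' if v[2]<190 else '.' for v in x)
for x,y in zip(h,k):print(f(x),f(y))
d=lambda p,q,y0,y1,x0,x1:np.abs(p[y0:y1,x0:x1].astype(int)-q[y0:y1,x0:x1]).mean().round(2)
print('fixture s9/now',d(b,im,185,245,372,470),'large a',d(o,im,245,305,205,240),'large b',d(o,im,200,252,255,280),'bg',d(o,im,260,300,330,380))
E
```

```text
time_s: 33.6
tcp_pos: [0.6024, -0.0918, 0.192]
contact_force: [0.1, -0.6, 1.1]
ggggggggg++++++++++++++++ ggggggggg++++++++++++++++
ggggggggggg++++++++++++++ ggggggggggg++++++++++++++
gggggggggggggg+++++++++++ gggggggggggggg+++++++++++
ggggggggggggggggggg++++++ ggggggggggggggggggg++++++
gggggggggo.....gggggggggg gggggggggo.....gggggggggg
ggggggggg........gggggggg ggggggggg........gggggggg
ggggggggg........gggggggg ggggggggg........gggggggg
gggggggggo......ggggggggg gggggggggo......ggggggggg
gggggggo..-oooooogggggggg gggggggo..-oooooogggggggg
gggggg-...o---o..oggggggg gggggg-...o---o..oggggggg
gggg++-...........ggggggg gggg++-...........ggggggg
+++++++o.........o+gggggg +++++++o.........o+gggggg
++++++++-o......o++++gggg ++++++++-o......o++++gggg
+++++++++++----++++++gggg +++++++++++----++++++gggg
+++++++++++++++++++++gggg +++++++++++++++++++++gggg
+++++++++++++++++++++gggg +++++++++++++++++++++gggg
fixture s9/now 1.55 large a 19.49 large b 19.45 bg 18.37
```

```bash
python3 -c "
from plant import r
print(r.close_job())"
```

```text
the job is handed in; nothing more can be done
None
```

The job is handed in at about 34 s, with no verdict shown: the small weight stands upright and clamped (jaw travel about 10–13 mm), the shutter was half-pressed at about 5.5 N for over a second, then pressed to its stop at 16.7 N and released, and the arm never went near the large weights.

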